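# Balance the model shop's extraction dampers

## Task

Give the suction to the wide duct: push the narrow duct's damper lever fully shut, square across its duct against its stop, and set the wide duct's damper lever in line with the small brass set-point tab clamped on its quadrant. Leave the tab where it is clamped and do not disturb the model parts, tape or spray can; finish clear of everything.

Things in the scene. Friction and masses are not known exactly. Their poses are not given: they have to be found in the camera images.
- wide: the wide duct: bare metal pipe, 125 mm diameter, axis 100 mm above the table, a damper on top. Origin on the table under the damper's hinge; its grilled mouth is 142 mm nearer the robot, its elbow down through the table 140 mm farther. z up, x along the duct away from its mouth
- wide_pivot (a point): on the wide damper's hinge axis, at the top face of its quadrant, 182.5 mm above the table; axes as wide. The quadrant is a steel arc strip 16 mm wide, its middle 170 mm from the hinge, ticks every 15 degrees, an 8 mm high stop bolt at each end, carried on three flat spokes
- wide_grip (a point): centre of the top of the wide damper's grip: upright black post, 22 mm diameter, 46 mm tall, 130 mm from the hinge, on a dark steel lever bar 22 mm wide, 6 mm thick. 56 mm above the quadrant's top face (bar's underside 4 mm above it). The bar's narrow nose ends 161 mm from the hinge. Axes turn with the lever, which points along -x
- wide_lever (a joint): angle of the wide lever. 0: along the duct, pointing at its mouth (open). Grows counter-clockwise seen from above, towards the duct's -y; 1.571: square across the duct (shut). Stops at both ends; stays where left; about 2 N at the grip moves it (0.25 N m friction)
- wide_tab (a joint): angle of the wide damper's set-point tab, measured like wide_lever: equal values mean the lever is in line with the tab. Clamped; not to be pushed
- wide_tab_mark (a point): the set-point tab: small brass angle on the wide damper's arc strip, 40 mm long (161 to 201 mm from the hinge), 14 mm wide, outer end turned up 14 mm; only the wide damper has one. Point on the strip's middle, 170 mm from the hinge, 3 mm above the strip. Axes turn with the tab, which lies along -x from the hinge
- narrow: the narrow duct beside the wide one: like pipe, 80 mm diameter, axis 100 mm above the table, damper on top. Origin on the table under the damper's hinge; mouth, elbow and axes as wide
- narrow_pivot (a point): on the narrow damper's hinge axis, at the top face of its quadrant, 160 mm above the table; axes as narrow. Arc strip like the wide one's, its middle 145 mm from the hinge, no tab
- narrow_grip (a point): centre of the top of the narrow damper's grip: post 22 mm diameter, 46 mm tall, 105 mm from the hinge, on a like lever bar 22 mm wide, 6 mm thick; 56 mm above the quadrant's top face. Axes turn with the lever, which points along -x
- narrow_lever (a joint): angle of the narrow lever about its own hinge: 0 along its duct, pointing at its mouth (open), grows counter-clockwise seen from above; 1.571 square across the duct, at the stop (shut). About 2.4 N at the grip moves it; stays where left
- dome: loose grey model dome, 68 mm diameter, 36 mm tall, origin under its centre; lying between the ducts or before them
- blocks: loose white model of a building block, base 70 x 50 mm, 56 mm tall, origin under its centre; lying between the ducts
- tape: loose roll of tape lying flat, 90 mm diameter, 24 mm tall, origin under its centre; nearer the robot than the ducts
- spray: loose spray can standing, 65 mm diameter, 190 mm tall, origin under its centre; at the left side of the table

How it is judged:
By the outcome, as a careful person would: the job done as asked, in the order asked, and still so for the second after the job is handed in, with the robot touching nothing.
It also fails if it takes over 53 s, if anything falls off the work surface, if the arm or the gripper's body presses on something with over 40 N, if the wrist force passes 120 N, or if a joint passes its speed limit or range.

## Robot

A 6-joint arm with a two-finger parallel gripper is mounted at the origin on the work surface. World frame = base frame: x ahead of the robot, y to its left, z up, the work surface at z = 0. Lengths are in m, angles in rad, forces in N, time in s.
With the tool pointing down it reaches from about 0.35 to 0.85 m from the base axis. Payload 8.1 kg.
Tool frame: the origin (TCP) lies on the front face of the gripper's body, between the roots of the fingers; the fingertips stand ahead of it and the grasp point (between the pads) lies 54 mm ahead of it (finger_overhang is the z of the fingertips in the tool frame, in m); z points along the fingers, y is the direction in which the jaws open and shut (so a half turn about z gives the same grasp; the last joint's range is limited). The gripper opens to 85 mm and grips with 20 to 120 N. Pads are 22 mm wide; open, the fingers measure 114 mm over their backs; the gripper's body (76 mm by 85 mm) begins 54 mm behind the grasp point. The pads swing forward as they close: fully open they stand 13 mm farther back than shut.
Start: joints at [-1.396, 0.13, 1.488, -0, 1.523, -0.085], TCP at [0.154, -0.58, 0.304] pointing down, gripper open.
Joint ranges: [-2.96, 2.96], [-0.89, 2.26], [0.02, 2.5], [-1.34, 4.48], [0, 2.73], [-2.66, 2.66]. Speed limits (rad/s): [2.39, 2.39, 2.79, 3.14, 3.14, 3.14].

## Interface

Orientations are given as a unit quaternion [x, y, z, w].
In Python, from plant import * gives the robot as it stands.
- The arm moves only by the tool play_rows, never from a script. Its argument "commands" is a list of rows, each a list of 6 numbers: the shift along the tool's x, y, z as a fraction of full scale, then the turn, a rotation vector about the tool's x, y, z as a fraction of full scale. In form: [[tx, ty, tz, rx, ry, rz], ...]. A call has 1 to 10 rows; each row shifts and turns the pose as measured when the row begins, along the tool's axes as they then stand; what a row does not reach is not made up. Full scale, the value 1, is 80 cm for a shift and 180 degrees for a turn. A row lasts 1/12 s, in which the tool goes at most 41.7 mm and 7.16 degrees, less where a joint would pass 70% of its speed; a pose out of reach is approached as far as the arm can. A call with a number of a shift or a turn outside -1 to 1 is refused whole. A call with a gripper value outside its range is refused whole. "jaw" is the opening, from 0 (shut) to 1 (fully open), set as the call begins (left out, the last holds). The fingers move at their own pace and stop on an object; "force" is the grip in N (left out, the last holds). Time passes only in rows, so rows that do not move let the fingers close. It gives the time, the measured TCP pose, the force and the opening at its end, in the units of the state.
- read_state(): the state, without advancing time (a new reading comes with each control period).
- camera(name): name is "scene" or "top"; returns the picture (400x640x3 uint8, red, green, blue); there is no depth.
- camera_info(name): a dict with "fov_y" (degrees; the focal length in pixels is half the picture's height over the tangent of half this angle, whatever the lens; pixels are square), "cx", "cy" (the principal point, pixels), "R" (3x3) and "t" (3): a world point X has camera coordinates R X + t. Camera axes: x right, y down, z forward; pixel columns grow to the right and rows downward; lengths in m; the calibration is good to about 2 mm. A picture is of the moment at which its call begins. camera_info takes no time and is no camera call.
- job_done(): hands the job in, once; it reports no verdict.
Trained networks look in the newest picture that a camera, given by its name, has taken for a name from the list of things; names that differ only in an ending like _2 or _b are one class to them, and where a whole thing is asked for, a point or a joint stands for the part that bears it (a point fixed in the world has none). Each returns a list of dicts, best first, with "p" (0 to 1); they miss things now and then, are a little off and sometimes report something else, mostly with a low value. They report only what shows in the picture. A call takes as long as a camera call.
- outline_of(camera, query): "region" (400x640 bool, what is visible of it) and "bbox" ([left, top, right, bottom] in pixels, round what is visible of it).
The state is a dict: "time_s": time; "joints": joint angles; "qvel": joint speeds; "tau": joint torques, N m; "ee_pos": TCP position; "orientation": TCP orientation; "force": force on the tool from outside, world axes, zero at the start; "wrist_torque": the same for the moment, N m; "finger_gap": finger opening in m.
Only numpy, scipy, OpenCV 4.12 (cv2) and the standard library are available. Lean on these libraries where they do the work, as an engineer would, in place of code of your own. Each camera call takes 0.05 s, during which the arm holds its last target.

## Working session

There is one attempt and no reset: what is moved stays moved. The work goes in short steps, Python scripts to look and compute and a tool call to move; the robot and the scene stay as the last step left them, time stands still between calls to the robot, and variables do not carry over. Pictures are saved under pics/ and viewed, and the job is handed in when it is done.

Besides the shell and the picture viewer there is one more tool, called in YAML: its name, and indented under it one key for each argument. play_rows: Moves the arm, as the interface text tells. Shift numbers are shares of 80 cm and turn numbers shares of 180 degrees, none past 1 either way. Its arguments: {"type":"object","properties":{"commands":{"type":"array"},"jaw":{"type":"number"},"force":{"type":"number"}},"required":["commands"]}

```bash
ls; mkdir -p pics
python3 - <<'E'
from plant import *
import cv2
s=read_state();print(s)
for n in("scene","top"):
    im=camera(n);cv2.imwrite(f"pics/{n}0.png",im[:,:,::-1]);i=camera_info(n);print(n,i)
E
```

```text
pics
{'time_s': 0.0, 'joints': array([-1.39641725e+00,  1.31197191e-01,  1.48926693e+00,  6.00144652e-06,
        1.52298724e+00, -8.53976745e-02]), 'qvel': array([-1.04834465e-03, -1.68145893e-04,  3.64106741e-05,  9.10317120e-04,
       -1.21109345e-04, -9.67815522e-04]), 'tau': array([-9.97178977e-04, -5.69409907e+01, -5.00541580e+01, -1.96340311e-04,
        1.51580293e-02,  2.36025318e-05]), 'ee_pos': array([ 0.15407255, -0.57945898,  0.30282956]), 'orientation': array([ 9.91575948e-01,  1.29523259e-01, -3.83398278e-05, -9.28568772e-04]), 'force': array([ 0.94184144, -0.6556639 , -0.09650075]), 'wrist_torque': array([ 0.00725664, -0.01443504, -0.01654949]), 'finger_gap': 0.08529155064061993}
scene {'fov_y': 47.777390140797955, 'cx': 323.1851080410576, 'cy': 201.9034730740268, 'R': array([[-0.07670409,  0.99704236, -0.00479691],
       [ 0.81800334,  0.06017808, -0.57205694],
       [-0.57007633, -0.047803  , -0.82019988]]), 't': array([-0.1034542 , -0.29114373,  1.80504768])}
top {'fov_y': 46.52167977611262, 'cx': 324.3709919911745, 'cy': 187.03130541057416, 'R': array([[ 0.0243211 , -0.9996953 , -0.00421784],
       [-0.99737013, -0.02397597, -0.0683957 ],
       [ 0.06827373,  0.00587021, -0.99764936]]), 't': array([0.13954823, 0.45840243, 1.32702608])}
```

View pics/scene0.png

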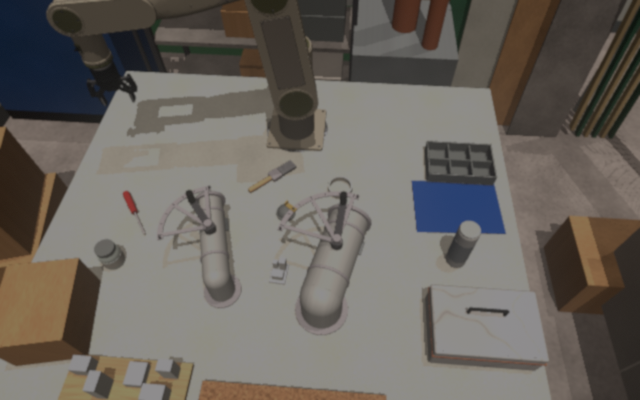

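View pics/top0.png

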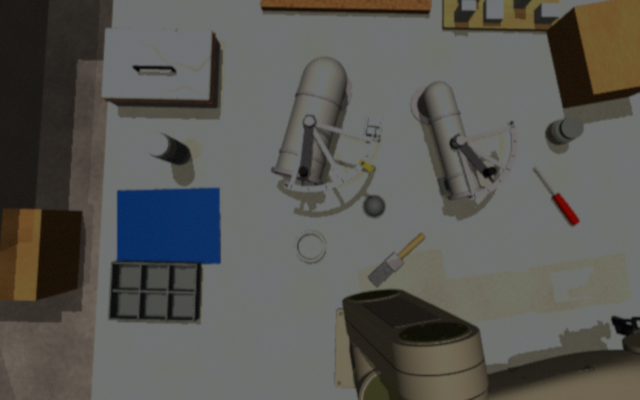

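Top view: the wide hinge is near (310,122), its grip near (304,172) and the brass tab near (368,167). The narrow hinge is near (457,142) and its grip near (490,173). I'll enlarge both dampers next.

Run:
```python
import cv2,numpy as np
def up(n,x0,y0,x1,y1,k,o):
    im=cv2.imread(n)[y0:y1,x0:x1]
    im=cv2.convertScaleAbs(im,alpha=1.6,beta=10)
    cv2.imwrite(o,cv2.resize(im,None,fx=k,fy=k,interpolation=cv2.INTER_CUBIC))
up("pics/top0.png",265,50,395,220,3.5*1,"pics/w0.png")
up("pics/top0.png",405,75,535,215,4,"pics/n0.png")
up("pics/scene0.png",150,170,380,340,3.4,"pics/s0.png")
```

```text
(no output)
```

View pics/w0.png

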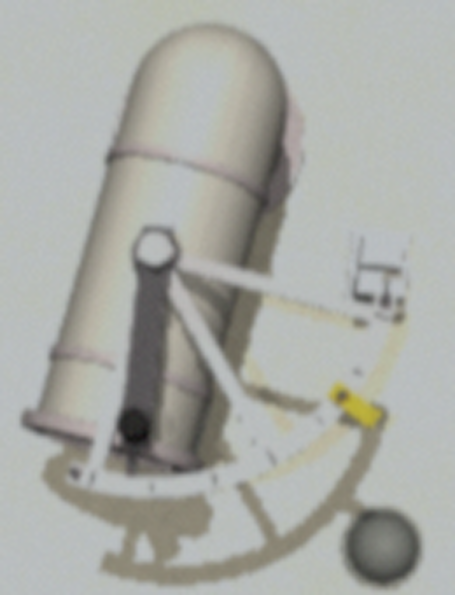

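View pics/n0.png

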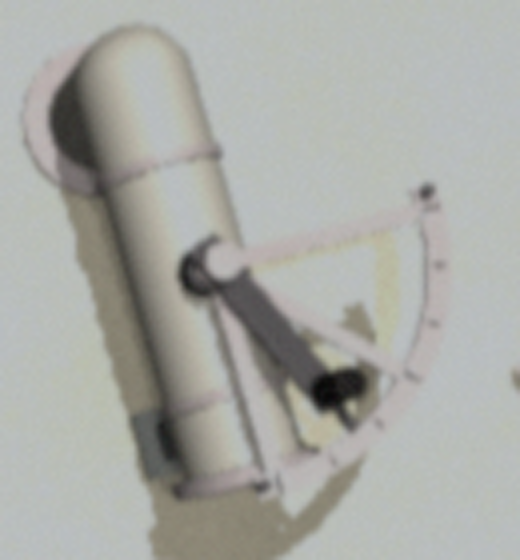

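View pics/s0.png

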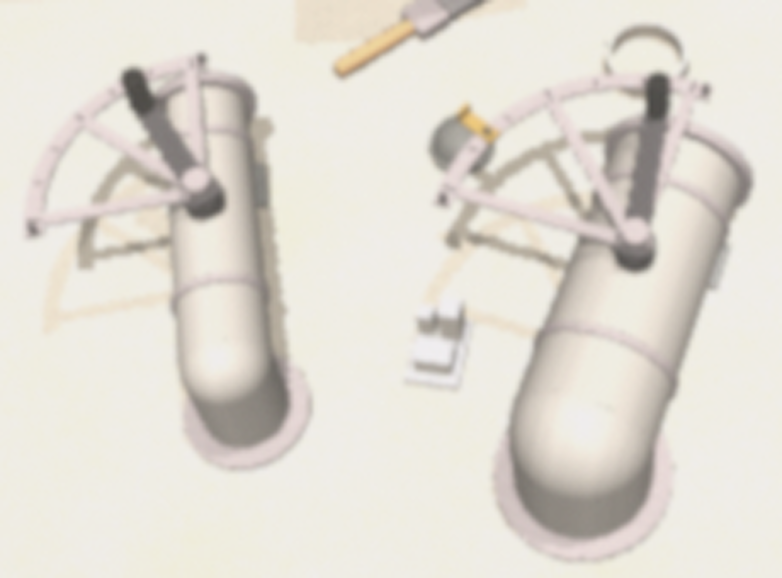

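```bash
cat > h.py <<'E'
import numpy as np
from plant import *
INF={n:camera_info(n) for n in("scene","top")}
def K(n):
    i=INF[n];f=200/np.tan(np.radians(i["fov_y"])/2);return f,i["cx"],i["cy"],np.array(i["R"]),np.array(i["t"])
def proj(n,X):
    f,cx,cy,R,t=K(n);c=np.atleast_2d(X)@R.T+t;return np.c_[f*c[:,0]/c[:,2]+cx,f*c[:,1]/c[:,2]+cy]
def ray(n,uv):
    f,cx,cy,R,t=K(n);return -R.T@t,R.T@np.array([(uv[0]-cx)/f,(uv[1]-cy)/f,1])
def atz(n,uv,z):
    o,d=ray(n,uv);return o+d*(z-o[2])/d[2]
def tri(a,b):
    o1,d1=ray("top",a);o2,d2=ray("scene",b)
    s=np.linalg.lstsq(np.c_[d1,-d2],o2-o1,rcond=None)[0]
    p,q=o1+d1*s[0],o2+d2*s[1];return (p+q)/2,np.linalg.norm(p-q)
E
python3 - <<'E'
from h import *
np.set_printoptions(precision=4,suppress=True)
wt=lambda x,y:(265+x/3.5,50+y/3.5)
nt=lambda x,y:(405+x/4,75+y/4)
sc=lambda x,y:(150+x/3.4,170+y/3.4)
for k,a,b in [("wknob",wt(155,247),sc(637,232)),("nknob",nt(224,259),sc(196,181)),
 ("wb0",wt(75,474),sc(705,90)),("wb1",wt(400,316),sc(443,198)),("nb0",nt(263,487),sc(201,59)),("nb1",nt(428,190),sc(33,230)),
 ("wgrip",wt(133,424),sc(658,82)),("ngrip",nt(350,385),sc(133,77)),("tab",wt(360,405),sc(478,122))]:
    print(k,*tri(a,b))
E
```

```text
wknob [0.6087 0.1917 0.201 ] 0.0004883416006972986
nknob [ 0.5729 -0.1956  0.179 ] 0.00029456108288158667
wb0 [0.4453 0.245  0.1828] 0.001268852808478887
wb1 [0.568  0.0159 0.1687] 0.009062500330500323
nb0 [ 0.429  -0.2267  0.1616] 0.0006167023562144867
nb1 [ 0.6237 -0.3311  0.1641] 0.0008850248600358968
wgrip [0.4772 0.2019 0.2348] 0.00023336552528125943
ngrip [ 0.4903 -0.2635  0.2133] 0.0002483174981659688
tab [0.4994 0.0428 0.1889] 0.0030894339680395196
```

```bash
cat > tab.py <<'E'
from h import *
import cv2
def brass(path,box):
    im=cv2.imread(path);h=cv2.cvtColor(im,cv2.COLOR_BGR2HSV)
    x0,y0,x1,y1=box;m=np.zeros(im.shape[:2],bool)
    m[y0:y1,x0:x1]=((h[...,0]>15)&(h[...,0]<33)&(h[...,1]>110)&(h[...,2]>60))[y0:y1,x0:x1]
    return m,im
def tabmodel(p,th):  # th world direction angle of tab; polygons at fine res
    d=np.array([np.cos(th),np.sin(th),0]);n=np.array([-d[1],d[0],0]);b=np.array([p[0],p[1],.1825])
    f=[b+d*r+n*w+[0,0,.003] for r,w in((.161,-.007),(.201,-.007),(.201,.007),(.161,.007))]
    g=[b+d*.200+n*w+[0,0,z] for w,z in((-.007,.002),(-.007,.016),(.007,.016),(.007,.002))]
    return np.array(f),np.array(g)
def render(cam,p,th,S=8):
    m=np.zeros((400*S//1,640*S),np.uint8)
    for q in tabmodel(p,th): cv2.fillConvexPoly(m,((proj(cam,q)+.5)*S).astype(int),255)
    return cv2.resize(m,(640,400),interpolation=cv2.INTER_AREA)/255.
E
python3 - <<'E'
import plant;print([n for n in dir(plant) if n[0]!='_'], getattr(plant,'finger_overhang',None))
from tab import *
for cam,path,box in(("top","pics/top0.png",(350,150,385,185)),("scene","pics/scene0.png",(270,195,305,220))):
    m,im=brass(path,box);ys,xs=np.nonzero(m);print(cam,m.sum(),xs.mean(),ys.mean())
    for th in (230,232,234,236,238):
        r=render(cam,(.6087,.1917),np.radians(th));Y,X=np.mgrid[:400,:640]
        print(th,r.sum(),(r*X).sum()/r.sum(),(r*Y).sum()/r.sum())
E
```

```text
['Unreachable', 'camera', 'camera_info', 'finger_overhang', 'job_done', 'outline_of', 'read_state'] 0.0726
top 80 366.5 165.95
230 89.60392156862744 363.0195194538055 168.5536347323734
232 88.88235294117648 364.6787999117582 166.69883079638208
234 89.55294117647058 366.19591872482044 164.75275880189176
236 89.65098039215687 367.65298980796985 162.74463059358732
238 89.56078431372549 369.0758385147561 160.69055959365969
scene 20 288.7 205.75
230 59.81176470588236 293.2177419354838 204.09821662732753
232 60.56862745098039 291.72120427322756 205.43684040142443
234 60.258823529411764 290.22959781335413 206.70063777170378
236 59.56862745098039 288.8019749835418 208.08531928900595
238 59.8078431372549 287.4884269883942 209.54068585666516
```

play_rows:
  commands:
    - [0.0425, -0.0229, -0.003, 0, 0, 0]
    - [0.0425, -0.0229, -0.003, 0, 0, 0]
    - [0.0425, -0.0229, -0.003, 0, 0, 0]
    - [0.0425, -0.0229, -0.003, 0, 0, 0]
    - [0.0425, -0.0229, -0.002, 0, 0, 0]
    - [0.0425, -0.0229, -0.002, 0, 0, 0]
    - [0.0425, -0.0229, -0.002, 0, 0, 0]
    - [0.0425, -0.0229, 0, 0, 0, 0]
    - [0.0425, -0.0229, 0, 0, 0, 0]
  jaw: 1

```text
time_s: 0.85
ee_pos: [0.4104, -0.3356, 0.3123]
orientation: [0.992, 0.123, -0.002, -0.004]
force: [-0.2, -1.6, 0.6]
finger_gap: 0.0853
```

```bash
cat > st.py <<'E'
from h import *
from scipy.spatial.transform import Rotation as Ro
import sys
np.set_printoptions(precision=4,suppress=True)
def go(target=None,psi=None):
    s=read_state();R=Ro.from_quat(s["orientation"]).as_matrix()
    print("t",s["time_s"],"pos",s["ee_pos"],"psi",np.degrees(np.arctan2(R[1,0],R[0,0])),"zax",R[:,2],"F",s["force"],"gap",s["finger_gap"],"j",s["joints"])
    if target is not None:
        d=R.T@(np.array(target)-s["ee_pos"]);print("tool d frac",d/.8,"mm",d*1000)
    if psi is not None:
        Rt=Ro.from_matrix(np.array([[np.cos(psi),np.sin(psi),0],[np.sin(psi),-np.cos(psi),0],[0,0,-1]]).T)
        print("turn frac",(Ro.from_matrix(R).inv()*Rt).as_rotvec()/np.pi)
    return s,R
if __name__=="__main__":
    a=[float(v) for v in sys.argv[1:]]
    go(a[:3] if len(a)>2 else None,np.radians(a[3]) if len(a)>3 else None)
E
python3 st.py .4918 -.2622 .32 39.4
```

```text
t 0.85 pos [ 0.4104 -0.3356  0.3123] psi 14.093055598649512 zax [-0.0056  0.008  -1.    ] F [-0.2467 -1.625   0.5735] gap 0.08534927431270141 j [-0.7832 -0.0551  1.6631  0.0017  1.5432  0.5415]
tool d frac [ 0.1211 -0.0643 -0.0094] mm [ 96.8427 -51.4513  -7.5566]
turn frac [-0.0031  0.0004 -0.1406]
```

play_rows:
  commands:
    - [0.04, -0.021, -0.003, -0.001, 0, 0]
    - [0.04, -0.021, -0.003, -0.001, 0, 0]
    - [0.04, -0.021, -0.003, -0.001, 0, 0]
    - [0, 0, 0, 0, 0, -0.035]
    - [0, 0, 0, 0, 0, -0.035]
    - [0, 0, 0, 0, 0, -0.035]
    - [0, 0, 0, 0, 0, -0.035]
    - [0, 0, 0, 0, 0, 0]

```text
time_s: 1.52
ee_pos: [0.4999, -0.2484, 0.3157]
orientation: [0.937, 0.35, -0.002, -0.003]
force: [-0.4, 0.1, -0.9]
finger_gap: 0.0852
```

```bash
python3 st.py .4918 -.2622 .25 39.4; python3 -c "
from h import *
import cv2
im=camera('top');cv2.imwrite('pics/t1.png',cv2.resize(cv2.convertScaleAbs(im[60:260,380:580,::-1],alpha=1.6,beta=10),None,fx=3,fy=3,interpolation=2))"
```

```text
t 1.5167 pos [ 0.4999 -0.2484  0.3157] psi 40.92760483821494 zax [-0.0068  0.0046 -1.    ] F [-0.3913  0.0709 -0.8573] gap 0.0852377797568822 j [-0.5532  0.0191  1.5836  0.0003  1.547   0.3033]
tool d frac [-0.0188  0.0071  0.0821] mm [-15.0141   5.6581  65.6999]
turn frac [-0.0025  0.0007  0.0085]
```

View pics/t1.png

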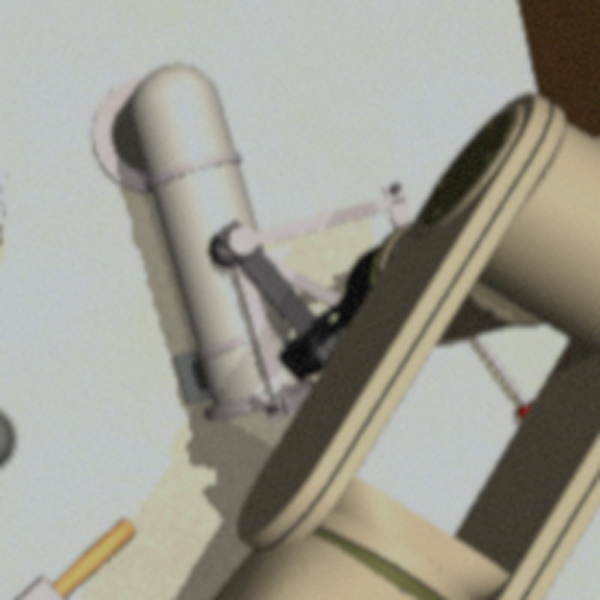

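The gripper straddles the narrow lever near the grip, with its fingers around (345,310) in the crop. I'll trim the position and then descend.

play_rows:
  commands:
    - [-0.0188, 0.0071, 0, -0.0025, 0, 0.008]
    - [0, 0, 0.016, 0, 0, 0]
    - [0, 0, 0.016, 0, 0, 0]
    - [0, 0, 0, 0, 0, 0]

```text
time_s: 1.9
ee_pos: [0.4916, -0.2629, 0.2877]
orientation: [0.945, 0.327, -0.001, 0.0]
force: [0.6, 0.7, -0.6]
finger_gap: 0.0856
```

```bash
python3 st.py .4918 -.2622 .25 39.4
```

```text
t 1.9 pos [ 0.4916 -0.2629  0.2877] psi 38.22467190816982 zax [-0.0019 -0.0011 -1.    ] F [ 0.5998  0.6911 -0.615 ] gap 0.08561502939345655 j [-0.582   0.0246  1.6292 -0.002   1.4888  0.3218]
tool d frac [ 0.0008 -0.0005  0.0471] mm [ 0.6554 -0.4016 37.6595]
turn frac [-0.0001  0.0007 -0.0065]
```

play_rows:
  commands:
    - [0, 0, 0.016, 0, 0, -0.006]
    - [0, 0, 0.016, 0, 0, 0]
    - [0, 0, 0.014, 0, 0, 0]
    - [0, 0, 0, 0, 0, 0]

```text
time_s: 2.23
ee_pos: [0.4909, -0.2616, 0.2462]
orientation: [0.943, 0.334, -0.002, -0.002]
force: [-1.0, 0.0, -0.5]
finger_gap: 0.0853
```

play_rows:
  commands:
    - [0, 0, 0, 0, 0, 0]
    - [0, 0, 0, 0, 0, 0]
    - [0, 0, 0, 0, 0, 0]
    - [0, 0, 0, 0, 0, 0]
    - [0, 0, 0, 0, 0, 0]
    - [0, 0, 0, 0, 0, 0]
  jaw: 0.2
  force: 25

```text
time_s: 2.73
ee_pos: [0.4913, -0.2615, 0.2469]
orientation: [0.943, 0.333, -0.002, -0.001]
force: [1.3, -1.7, -4.2]
finger_gap: 0.0213
```

```bash
python3 st.py .4918 -.2622 .25 39.4
```

```text
t 2.7333 pos [ 0.4913 -0.2615  0.2469] psi 38.929903003719765 zax [-0.0046  0.0015 -1.    ] F [ 1.2878 -1.7454 -4.207 ] gap 0.021336865907576417 j [-0.5806  0.0506  1.6777 -0.0013  1.418   0.3109]
tool d frac [-0.      0.0011 -0.0039] mm [-0.0257  0.8636 -3.0956]
turn frac [-0.0013  0.0008 -0.0026]
```

play_rows:
  commands:
    - [0.0004, 0.0103, -0.002, 0, 0, -0.025]
    - [0.0004, 0.0103, 0, 0, 0, -0.025]
    - [0.0004, 0.0103, 0, 0, 0, -0.025]
    - [0.0004, 0.0103, 0, 0, 0, -0.025]
    - [0.0004, 0.0103, 0, 0, 0, -0.025]

```text
time_s: 3.15
ee_pos: [0.5221, -0.287, 0.2469]
orientation: [0.856, 0.516, -0.002, -0.004]
force: [0.7, 2.3, -0.8]
finger_gap: 0.0211
```

```bash
python3 st.py
python3 - <<'E'
from h import *
d=read_state()["ee_pos"][:2]-np.array([.5729,-.1956]);print(np.hypot(*d),np.degrees(np.arctan2(d[1],d[0]))%360)
E
```

```text
t 3.15 pos [ 0.5221 -0.287   0.2469] psi 62.15721206553029 zax [-0.0077  0.0044 -1.    ] F [ 0.6701  2.3146 -0.7618] gap 0.021095806820301547 j [-0.5884  0.1582  1.5624 -0.0007  1.4299 -0.1023]
0.10460194848101237 240.9185737150753
```

play_rows:
  commands:
    - [0.0004, 0.0103, 0, 0, 0, -0.025]
    - [0.0004, 0.0103, 0, 0, 0, -0.025]
    - [0.0004, 0.0103, 0, 0, 0, -0.025]
    - [0.0004, 0.0103, 0, 0, 0, -0.025]
    - [0.0004, 0.0103, 0, 0, 0, -0.025]
    - [0.0004, 0.0103, 0, 0, 0, -0.025]
    - [0.0004, 0.0103, 0, 0, 0, -0.025]
    - [0.0004, 0.0103, 0, 0, 0, -0.025]

```text
time_s: 3.82
ee_pos: [0.5884, -0.2982, 0.247]
orientation: [0.644, 0.765, -0.0, -0.005]
force: [-2.2, 2.9, 0.3]
finger_gap: 0.0215
```

```bash
cat >> st.py <<'E'
    for n,p in(("N",(.5729,-.1956)),("W",(.6087,.1917))):
        d=read_state()["ee_pos"][:2]-np.array(p);print(n,"r",np.hypot(*d),"ang",np.degrees(np.arctan2(d[1],d[0]))%360)
E
python3 st.py
```

```text
t 3.8167 pos [ 0.5884 -0.2982  0.247 ] psi 99.81345986041939 zax [-0.0087  0.0065 -0.9999] F [-2.2039  2.8991  0.337 ] gap 0.021481412741845438 j [-0.5472  0.3282  1.3643  0.0011  1.4599 -0.7186]
N r 0.10374438041037046 ang 278.60694108822395
W r 0.4902953932287886 ang 267.63009621740196
```

play_rows:
  commands:
    - [0, 0.005, 0, 0, 0, -0.011]
    - [0, 0.005, 0, 0, 0, -0.011]
    - [0, 0.005, 0, 0, 0, -0.011]

```text
time_s: 4.07
ee_pos: [0.6009, -0.2953, 0.247]
orientation: [0.6, 0.8, -0.0, -0.006]
force: [-5.7, 0.0, 0.7]
finger_gap: 0.0209
```

```bash
python3 st.py
```

```text
t 4.0667 pos [ 0.6009 -0.2953  0.247 ] psi 106.26679522329555 zax [-0.0103  0.0071 -0.9999] F [-5.6785  0.0117  0.6589] gap 0.020932253597904925 j [-0.5337  0.3559  1.3302  0.0009  1.4679 -0.8178]
N r 0.10361378273751258 ang 285.700820113874
W r 0.4871095573295988 ang 269.08712420100545
```

play_rows:
  commands:
    - [0, 0.005, 0, 0, 0, -0.005]
    - [0, 0.005, 0, 0, 0, -0.005]

```text
time_s: 4.23
ee_pos: [0.602, -0.295, 0.2467]
orientation: [0.587, 0.809, -0.006, -0.013]
force: [-26.4, -0.1, 10.3]
finger_gap: 0.0214
```

```bash
python3 st.py
```

```text
t 4.2333 pos [ 0.602  -0.295   0.2467] psi 108.0392279577891 zax [-0.0282  0.0067 -0.9996] F [-26.3647  -0.0543  10.2941] gap 0.021425763215081592 j [-0.5284  0.3707  1.3126 -0.0084  1.4861 -0.8426]
N r 0.10356353917504281 ang 286.3058780644712
W r 0.48674428179346885 ang 269.20859932069925
```

Force rose to 26 N at 286.3°, which is where the bolts put the shut stop, so the narrow lever is against it. I'll release and lift.

play_rows:
  commands:
    - [0, 0.0008, 0, 0, 0, 0]
    - [0, 0, 0, 0, 0, 0]
    - [0, 0, 0, 0, 0, 0]
    - [0, 0, 0, 0, 0, 0]
    - [0, 0, 0, 0, 0, 0]
    - [0, 0, 0, 0, 0, 0]
  jaw: 1

```text
time_s: 4.73
ee_pos: [0.6024, -0.2955, 0.2478]
orientation: [0.588, 0.809, -0.006, -0.013]
force: [-0.6, -0.0, 0.1]
finger_gap: 0.0851
```

```bash
python3 st.py .602 -.295 .345 106
```

```text
t 4.7333 pos [ 0.6024 -0.2955  0.2478] psi 108.01365932492929 zax [-0.0283  0.0062 -0.9996] F [-0.5569 -0.0138  0.1159] gap 0.08509259696519095 j [-0.5286  0.3715  1.3095 -0.0089  1.4881 -0.8423]
tool d frac [ 0.0025 -0.0033 -0.1214] mm [  2.0298  -2.6434 -97.1105]
turn frac [-0.008  -0.0045  0.0112]
N r 0.10417054493254864 ang 286.4466212127303
W r 0.48724911566164764 ang 269.2583333658496
```

Now lift and check the narrow lever in the scene camera.

play_rows:
  commands:
    - [0, 0, -0.03, 0, 0, 0]
    - [0, 0, -0.04, 0, 0, 0]
    - [0, 0, -0.05, -0.008, -0.004, 0]
    - [0, 0, 0, 0, 0, 0]

```text
time_s: 5.07
ee_pos: [0.6045, -0.2948, 0.343]
orientation: [0.587, 0.809, 0.001, -0.004]
force: [0.0, -0.6, 3.0]
finger_gap: 0.0854
```

```bash
python3 st.py .4791 .2017 .345 -4.4; python3 -c "
from h import *
import cv2
im=camera('scene');cv2.imwrite('pics/s2.png',cv2.resize(cv2.convertScaleAbs(im[140:320,140:400,::-1],alpha=1.6,beta=10),None,fx=3,fy=3,interpolation=2))"
```

```text
t 5.0667 pos [ 0.6045 -0.2948  0.343 ] psi 108.06944422906608 zax [-0.0052  0.006  -1.    ] F [ 0.0337 -0.6054  2.9962] gap 0.08541584638601228 j [-0.531   0.3224  1.1968  0.0025  1.63   -0.8462]
tool d frac [0.6386 0.0434 0.0021] mm [510.9167  34.7406   1.6619]
turn frac [-0.0029 -0.0005  0.6248]
N r 0.1041187055334004 ang 287.6958745908479
W r 0.4865098733809869 ang 269.5110627451962
```

View pics/s2.png

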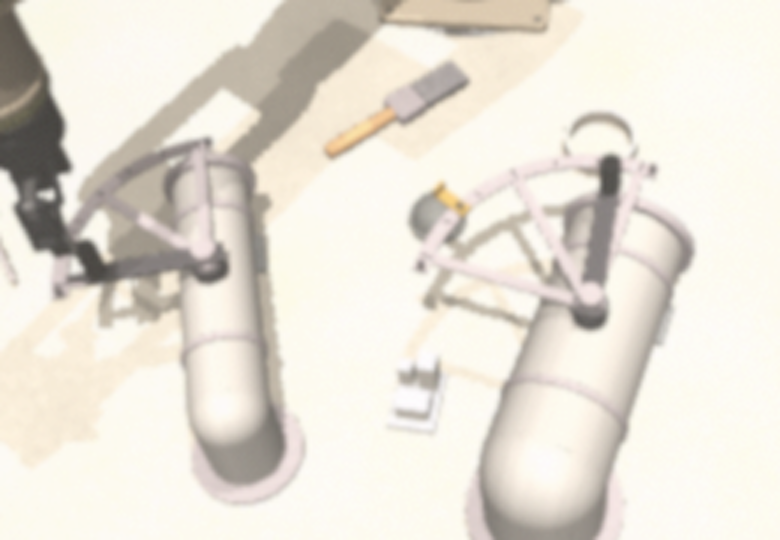

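The narrow lever lies square across the duct against its end bolt, pivot (205,250) to grip (92,262). The wide side and the loose parts haven't moved. Next I'll move over to the wide grip.

play_rows:
  commands:
    - [0.05, 0.0034, 0, 0, 0, 0]
    - [0.05, 0.0034, 0, 0, 0, 0]
    - [0.05, 0.0034, 0, 0, 0, 0]
    - [0.05, 0.0034, 0, 0, 0, 0]
    - [0.05, 0.0034, 0, 0, 0, 0]
    - [0.05, 0.0034, 0, 0, 0, 0]
    - [0.05, 0.0034, 0, 0, 0, 0]
    - [0.05, 0.0034, 0, 0, 0, 0]
    - [0.05, 0.0034, 0, 0, 0, 0]
    - [0.05, 0.0034, 0, 0, 0, 0]

```text
time_s: 5.95
ee_pos: [0.5018, 0.1008, 0.3335]
orientation: [0.592, 0.806, -0.001, -0.009]
force: [1.1, 0.2, -0.9]
finger_gap: 0.0852
```

play_rows:
  commands:
    - [0, 0, 0, 0, 0, 0.039]
    - [0, 0, 0, 0, 0, 0.039]
    - [0, 0, 0, 0, 0, 0.039]
    - [0, 0, 0, 0, 0, 0.039]
    - [0, 0, 0, 0, 0, 0.039]
    - [0, 0, 0, 0, 0, 0.039]
    - [0, 0, 0, 0, 0, 0.039]
    - [0, 0, 0, 0, 0, 0.039]
    - [0, 0, 0, 0, 0, 0.039]
    - [0, 0, 0, 0, 0, 0.039]

```text
time_s: 6.78
ee_pos: [0.4962, 0.1135, 0.3274]
orientation: [0.95, 0.311, -0.008, -0.009]
force: [0.7, 0.7, 0.1]
finger_gap: 0.0854
```

```bash
python3 st.py .4791 .2017 .345 -4.4
```

```text
t 6.7833 pos [0.4962 0.1135 0.3274] psi 36.188254173556196 zax [-0.0215  0.0121 -0.9997] F [0.6787 0.715  0.0752] gap 0.08540397299021729 j [ 0.1157 -0.1117  1.6894  0.0145  1.5838  1.055 ]
tool d frac [ 0.0476 -0.1021 -0.0203] mm [ 38.0928 -81.6992 -16.2082]
turn frac [-0.0057  0.0056  0.2254]
N r 0.3184432525330982 ang 103.93342090757942
W r 0.1370072514824759 ang 214.81765551239315
```

play_rows:
  commands:
    - [0.016, -0.034, -0.007, -0.0057, 0.0056, 0]
    - [0.016, -0.034, -0.007, 0, 0, 0]
    - [0.016, -0.034, -0.005, 0, 0, 0]
    - [0, 0, 0, 0, 0, 0.0376]
    - [0, 0, 0, 0, 0, 0.0376]
    - [0, 0, 0, 0, 0, 0.0376]
    - [0, 0, 0, 0, 0, 0.0376]
    - [0, 0, 0, 0, 0, 0.0376]
    - [0, 0, 0, 0, 0, 0.0376]
    - [0, 0, 0, 0, 0, 0]

```text
time_s: 7.62
ee_pos: [0.4767, 0.2069, 0.337]
orientation: [0.998, -0.06, -0.001, -0.003]
force: [0.6, 0.3, -0.3]
finger_gap: 0.0855
```

```bash
python3 st.py .4791 .2017 .272 -4.4
```

```text
t 7.6167 pos [0.4767 0.2069 0.337 ] psi -6.856674818322993 zax [-0.0017  0.0071 -1.    ] F [ 0.6014  0.2682 -0.3182] gap 0.08545376682883667 j [ 0.3068 -0.101   1.6619  0.0073  1.5801  1.9973]
tool d frac [0.004  0.0067 0.0812] mm [ 3.2009  5.3496 64.9208]
turn frac [-0.0022  0.0008 -0.0137]
N r 0.41387679625674756 ang 103.44425558381626
W r 0.13290215337944877 ang 173.4174617885148
```

play_rows:
  commands:
    - [0.004, 0.007, 0, -0.002, 0, -0.013]
    - [0, 0, 0.0155, 0, 0, 0]
    - [0, 0, 0.0155, 0, 0, 0]
    - [0, 0, 0, 0, 0, 0]

```text
time_s: 7.95
ee_pos: [0.4787, 0.2014, 0.3085]
orientation: [0.999, -0.033, -0.001, -0.0]
force: [0.2, 0.2, -0.4]
finger_gap: 0.0853
```

```bash
python3 st.py .4791 .2017 .272 -4.4
```

```text
t 7.95 pos [0.4787 0.2014 0.3085] psi -3.822378000535492 zax [-0.0029  0.0011 -1.    ] F [ 0.2139  0.2288 -0.4161] gap 0.08530693538632705 j [ 0.2983 -0.0891  1.7023  0.0019  1.5308  1.9358]
tool d frac [ 0.0006 -0.0004  0.0456] mm [ 0.4919 -0.3403 36.4868]
turn frac [-0.0003  0.001   0.0032]
N r 0.4079793047058025 ang 103.35070065076391
W r 0.1303647518817074 ang 175.75330651962682
```

play_rows:
  commands:
    - [0, 0, 0.015, 0, 0, 0]
    - [0, 0, 0.015, 0, 0, 0]
    - [0, 0, 0.0125, 0, 0, 0]
    - [0, 0, 0, 0, 0, 0]

```text
time_s: 8.28
ee_pos: [0.4772, 0.2015, 0.2683]
orientation: [0.999, -0.033, -0.003, -0.0]
force: [-0.8, 0.5, -0.4]
finger_gap: 0.085
```

play_rows:
  commands:
    - [0, 0, 0, 0, 0, 0]
    - [0, 0, 0, 0, 0, 0]
    - [0, 0, 0, 0, 0, 0]
    - [0, 0, 0, 0, 0, 0]
    - [0, 0, 0, 0, 0, 0]
    - [0, 0, 0, 0, 0, 0]
  jaw: 0.2
  force: 25

```text
time_s: 8.78
ee_pos: [0.4772, 0.2016, 0.2683]
orientation: [0.999, -0.032, -0.003, -0.0]
force: [0.4, 0.8, -4.3]
finger_gap: 0.0219
```

```bash
python3 st.py
```

```text
t 8.7833 pos [0.4772 0.2016 0.2683] psi -3.7086450148413115 zax [-0.0069  0.0006 -1.    ] F [ 0.3723  0.7743 -4.2767] gap 0.021883369960023387 j [ 0.2993 -0.0682  1.7561  0.0026  1.4601  1.9345]
N r 0.40859708232932795 ang 103.55191969777127
W r 0.13191866242401654 ang 175.6870113300162
```

play_rows:
  commands:
    - [0.0005, 0.0128, -0.003, 0, 0, -0.025]
    - [0.0005, 0.0128, 0, 0, 0, -0.025]
    - [0.0005, 0.0128, 0, 0, 0, -0.025]
    - [0.0005, 0.0128, 0, 0, 0, -0.025]
    - [0.0005, 0.0128, 0, 0, 0, -0.025]
    - [0.0005, 0.0128, 0, 0, 0, -0.025]

```text
time_s: 9.28
ee_pos: [0.4868, 0.1407, 0.2683]
orientation: [0.977, 0.211, -0.005, -0.001]
force: [1.9, 0.9, -3.0]
finger_gap: 0.0212
```

```bash
python3 st.py
```

```text
t 9.2833 pos [0.4868 0.1407 0.2683] psi 24.39870770923324 zax [-0.0098  0.     -1.    ] F [ 1.8545  0.9183 -3.0044] gap 0.021236386404513603 j [ 0.1792 -0.0969  1.7833  0.0018  1.4648  1.324 ]
N r 0.3471853847029191 ang 104.35944280640096
W r 0.13212674320678147 ang 202.68709334827835
```

play_rows:
  commands:
    - [0.0005, 0.0128, -0.002, 0, 0, -0.026]
    - [0.0005, 0.0128, 0, 0, 0, -0.026]
    - [0.0005, 0.0128, 0, 0, 0, -0.026]
    - [0.0005, 0.0128, 0, 0, 0, -0.026]
    - [0.0005, 0.0128, 0, 0, 0, -0.026]
    - [0.0002, 0.006, 0, 0, 0, -0.012]
    - [0.0002, 0.006, 0, 0, 0, -0.012]
    - [0, 0, 0, 0, 0, 0]

```text
time_s: 9.95
ee_pos: [0.5264, 0.0882, 0.2683]
orientation: [0.893, 0.451, -0.005, -0.001]
force: [3.0, -0.2, -3.2]
finger_gap: 0.0213
```

```bash
python3 st.py
```

```text
t 9.95 pos [0.5264 0.0882 0.2683] psi 53.553986072989005 zax [-0.0101 -0.0028 -0.9999] F [ 2.9744 -0.1864 -3.2339] gap 0.021341000468228885 j [ 0.0711 -0.0213  1.7107 -0.0021  1.4624  0.7075]
N r 0.2876002176752334 ang 99.29548524792837
W r 0.13218639457170822 ang 231.51829444041476
```

play_rows:
  commands:
    - [0.0002, 0.0058, 0, 0, 0, -0.005]
    - [0, 0, 0, 0, 0, 0]
    - [0, 0, 0, 0, 0, 0]

```text
time_s: 10.2
ee_pos: [0.5299, 0.0857, 0.2683]
orientation: [0.889, 0.457, -0.006, -0.001]
force: [-2.4, -0.0, -1.0]
finger_gap: 0.021
```

```bash
python3 st.py;python3 -c "
from h import *
import cv2
for n,b in(('top',(280,80,420,220)),('scene',(230,150,390,270))):
  im=camera(n);cv2.imwrite('pics/%s3.png'%n,cv2.resize(cv2.convertScaleAbs(im[b[1]:b[3],b[0]:b[2],::-1],alpha=1.6,beta=10),None,fx=4,fy=4,interpolation=2))"
```

```text
t 10.2 pos [0.5299 0.0857 0.2683] psi 54.42149081573975 zax [-0.0114 -0.0027 -0.9999] F [-2.4017 -0.0332 -1.0178] gap 0.02101065597709136 j [ 0.0658 -0.0119  1.7014 -0.002   1.4638  0.6871]
N r 0.28453896303020726 ang 98.68407413183374
W r 0.1320766510004888 ang 233.3924181927694
```

View pics/scene3.png

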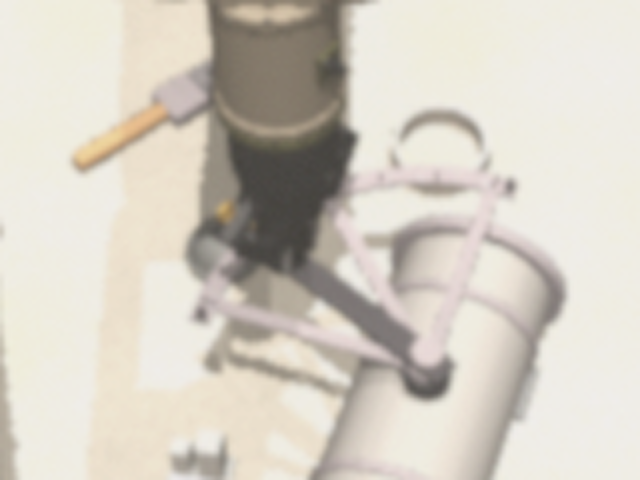

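View pics/top3.png

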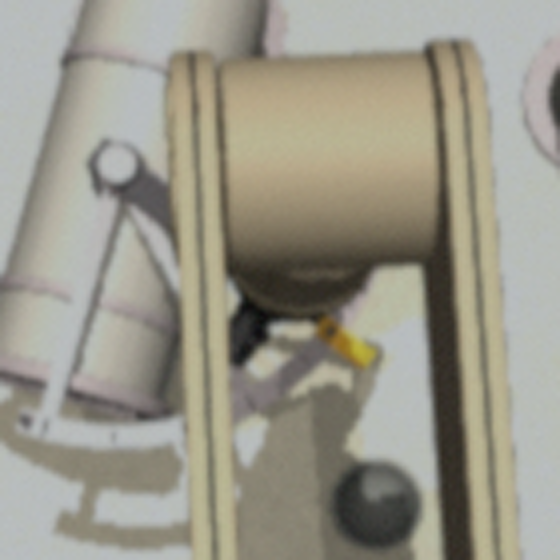

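The gripper hides most of the lever here, but the tab at top crop (347,340) hasn't moved. I'll release, lift and move clear for an open view.

play_rows:
  commands:
    - [0, 0, 0, 0, 0, 0]
    - [0, 0, 0, 0, 0, 0]
    - [0, 0, 0, 0, 0, 0]
    - [0, 0, 0, 0, 0, 0]
    - [0, 0, 0, 0, 0, 0]
    - [0, 0, 0, 0, 0, 0]
  jaw: 1

```text
time_s: 10.8
ee_pos: [0.5304, 0.0864, 0.2699]
orientation: [0.89, 0.457, -0.004, -0.001]
force: [-1.1, -0.2, -0.3]
finger_gap: 0.0856
```

```bash
python3 st.py .5299 .0857 .345 53
```

```text
t 10.8 pos [0.5304 0.0864 0.2699] psi 54.35238542423989 zax [-0.0081 -0.0022 -1.    ] F [-1.0629 -0.2305 -0.3352] gap 0.08561027650493215 j [ 0.067  -0.014   1.7006 -0.0017  1.4632  0.6893]
tool d frac [-0.0017 -0.0005 -0.0939] mm [ -1.3557  -0.4104 -75.1368]
turn frac [-0.0016  0.0021  0.0075]
N r 0.2851764567213716 ang 98.56724423037208
W r 0.1312153340414934 ang 233.37339576680802
```

play_rows:
  commands:
    - [0, 0, -0.03, 0, 0, 0]
    - [0, 0, -0.035, 0, 0, 0]
    - [0, 0, -0.04, 0, 0, 0]
    - [0, 0, 0, 0, 0, 0]

```text
time_s: 11.13
ee_pos: [0.5296, 0.0865, 0.354]
orientation: [0.89, 0.457, -0.007, -0.002]
force: [1.2, 0.0, 1.8]
finger_gap: 0.0854
```

```bash
python3 st.py .40 -.25 .36 53
```

```text
t 11.1333 pos [0.5296 0.0865 0.354 ] psi 54.3336861680577 zax [-0.0145 -0.0026 -0.9999] F [1.2354 0.034  1.7547] gap 0.08542748468097483 j [ 0.0672 -0.0457  1.5787 -0.0016  1.6233  0.6896]
tool d frac [-0.4362  0.1136 -0.004 ] mm [-348.9488   90.8683   -3.2312]
turn frac [-0.0032  0.0034  0.0074]
N r 0.28536436587501035 ang 98.73020224199453
W r 0.13166145023253803 ang 233.0668317005924
```

play_rows:
  commands:
    - [-0.047, 0.0125, -0.001, 0, 0, 0]
    - [-0.047, 0.0125, -0.001, 0, 0, 0]
    - [-0.047, 0.0125, -0.001, 0, 0, 0]
    - [-0.047, 0.0125, -0.001, 0, 0, 0]
    - [-0.047, 0.0125, -0.001, 0, 0, 0]
    - [-0.047, 0.0125, -0.001, 0, 0, 0]
    - [-0.047, 0.0125, -0.001, 0, 0, 0]
    - [-0.047, 0.0125, -0.001, 0, 0, 0]
    - [-0.047, 0.0125, 0, 0, 0, 0]
    - [-0.047, 0.0125, 0, 0, 0, 0]

```text
time_s: 11.97
ee_pos: [0.3903, -0.2852, 0.367]
orientation: [0.886, 0.463, -0.002, 0.001]
force: [-0.0, -0.7, 0.1]
finger_gap: 0.0853
```

```bash
python3 st.py;python3 -c "
from h import *
import cv2
for n,b in(('top',(280,80,420,220)),('scene',(250,170,390,280))):
  im=camera(n);cv2.imwrite('pics/%s4f.png'%n,im[:,:,::-1]);cv2.imwrite('pics/%s4.png'%n,cv2.resize(cv2.convertScaleAbs(im[b[1]:b[3],b[0]:b[2],::-1],alpha=1.6,beta=10),None,fx=4,fy=4,interpolation=2))"
```

```text
t 11.9667 pos [ 0.3903 -0.2852  0.367 ] psi 55.132567999814775 zax [-0.0015 -0.0041 -1.    ] F [-0.0289 -0.6625  0.0733] gap 0.08534049595399462 j [-0.7347 -0.2076  1.7036 -0.0041  1.644  -0.1264]
N r 0.20338191216783166 ang 206.14207642489887
W r 0.5245296577555487 ang 245.39697415587736
```

View pics/scene4.png

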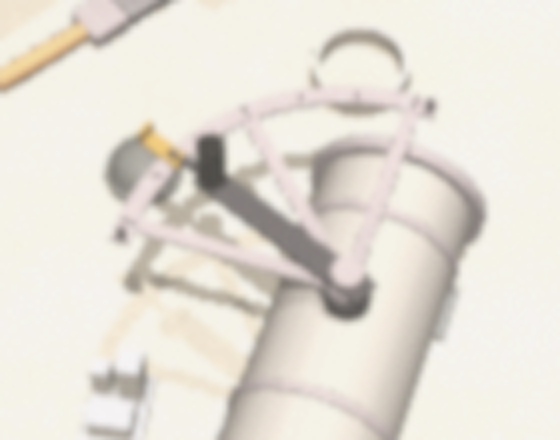

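View pics/top4.png

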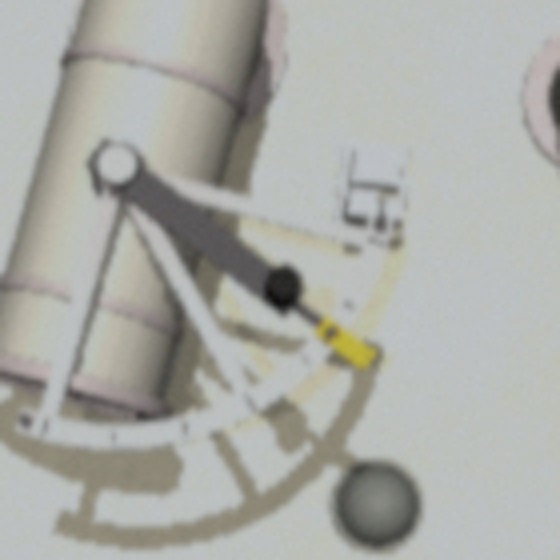

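View pics/top4f.png

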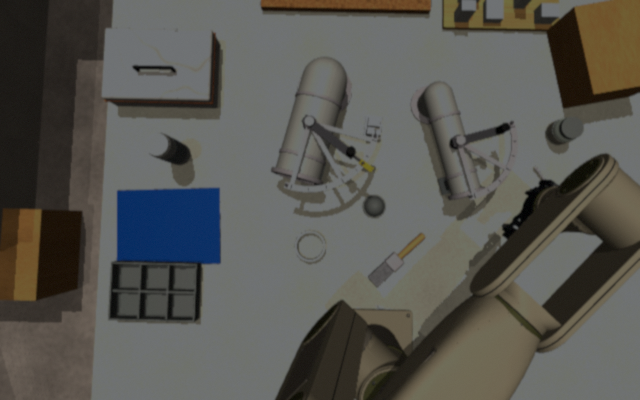

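The lever points along the tab: top crop hinge (118,165), grip (283,287), nose (310,315), brass (347,342). I'll put a number on the alignment.

Run:
```python
from tab import *
from scipy.optimize import minimize_scalar,minimize
im=cv2.imread("pics/top4f.png");hsv=cv2.cvtColor(im,cv2.COLOR_BGR2HSV).astype(int)
P=np.array([.6087,.1917])
# dark bar cross-section centres, sampled in plane z=.1925
g=cv2.cvtColor(im,cv2.COLOR_BGR2GRAY).astype(np.float32)
th0=np.radians(233.3);d=np.array([np.cos(th0),np.sin(th0)]);n=np.array([-d[1],d[0]])
w=np.linspace(-.022,.022,89);rr=[];cc=[]
for cam,path in(("top","pics/top4f.png"),("scene","pics/scene4f.png")):
    g=cv2.cvtColor(cv2.imread(path),cv2.COLOR_BGR2GRAY).astype(np.float32)
    rr=[];cc=[]
    for r in np.arange(.03,.112,.004) if cam=="top" else np.arange(.03,.085,.004):
        q=proj(cam,np.array([[*(P+d*r+n*x),.1915] for x in w])).astype(np.float32)
        v=cv2.remap(g,q[:,0][None],q[:,1][None],cv2.INTER_LINEAR)[0]
        # edges: steepest
        gr=np.gradient(cv2.GaussianBlur(v[None],(9,1),2)[0]);i=gr[:44].argmin();j=45+gr[45:].argmax()
        rr.append(r);cc.append((w[i]+w[j])/2)
    k,c=np.polyfit(rr,cc,1);k2=np.median(cc)
    print(cam,np.round(np.array(cc)*1000,1),"line slope deg",np.degrees(k),"offset at hinge mm",c*1e3,"at 181",1e3*(c+k*.181))
    box=(350,150,385,185) if cam=="top" else (270,195,305,220)
    m,_=brass(path,box);Y,X=np.mgrid[:400,:640];mx,my=X[m].mean(),Y[m].mean()
    # tab perpendicular offset for plate-only via template IoU over angle & pivot
    im=cv2.imread(path).astype(float);sat=im[...,2]-im[...,0];x0,y0,x1,y1=box
    s=np.clip(sat[y0:y1,x0:x1],0,None)
    best=[]
    for th in np.arange(228,240,.25):
        for dr in (-.004,-.002,0,.002,.004):
            R=render(cam,P+dr*d,np.radians(th),4)[y0:y1,x0:x1]
            R=cv2.GaussianBlur(R,(0,0),.7);best.append((np.corrcoef(R.ravel(),s.ravel())[0,1],th,dr))
    print(sorted(best)[-4:])
```

```text
top [-1.7 -1.5 -1.7 -1.7 -1.7 -1.7 -2.2 -2.3 -2.  -1.  -0.7 -0.2  3.3  3.
 -1.  -1.2 -0.2 -0.5 -0.2 -0.5 -0.5] line slope deg 1.5951665887164952 offset at hinge mm -2.7464826839826806 at 181 2.2927218614718607
[(np.float64(0.9074464315091194), np.float64(233.5), 0.002), (np.float64(0.908823277084319), np.float64(233.75), 0), (np.float64(0.9127081783308236), np.float64(233.25), 0), (np.float64(0.9179155239658184), np.float64(233.5), 0)]
scene [ 1.3  1.5  2.   2.5  2.5  1.8  1.3 -0.2  1.5  1.3  1.8  1.8  1.3  1. ] line slope deg -0.6925863457625313 offset at hinge mm 2.1769230769230776 at 181 -0.010989010989002988
[(np.float64(0.9479028610604491), np.float64(234.0), 0.004), (np.float64(0.9487734128143535), np.float64(233.5), 0.004), (np.float64(0.9497555871203346), np.float64(233.75), 0.002), (np.float64(0.953864648071647), np.float64(233.75), 0.004)]
```

Run:
```python
import cv2,numpy as np
a=cv2.imread("pics/top0.png");b=cv2.imread("pics/top4f.png")
def up(im,x0,y0,x1,y1):return cv2.resize(cv2.convertScaleAbs(im[y0:y1,x0:x1],alpha=1.6,beta=10),None,fx=4,fy=4,interpolation=2)
cv2.imwrite("pics/n4.png",up(b,405,75,535,215))
d=cv2.absdiff(a,b).max(2)
for k,(x0,y0,x1,y1) in dict(dome=(358,190,390,220),tape=(290,225,332,268),spray=(145,125,195,170),blocks=(362,112,385,142),tab=(355,157,378,175)).items(): print(k,d[y0:y1,x0:x1].mean(),d[y0:y1,x0:x1].max())
```

```text
dome 1.8166666666666667 31
tape 1.9269102990033222 5
spray 2.017333333333333 8
blocks 1.8985507246376812 4
tab 4.386473429951691 61
```

View pics/n4.png

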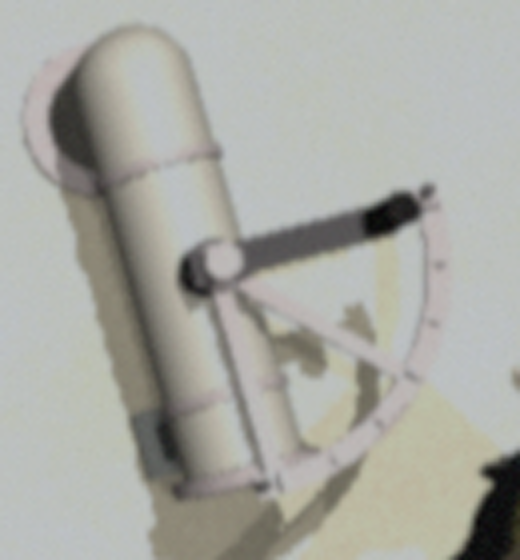

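The narrow lever covers its end spoke, hinge (222,262) to grip (390,213), right at the bolt at (428,190). The loose parts are unchanged and the arm is clear, so I'm handing in.

```bash
python3 -c "
from plant import *
print(job_done())"
```

```text
the job is handed in; nothing more can be done
None
```

I shut the narrow damper first, then set the wide damper's lever in line with the brass tab, and handed the job in at about 12 s of the 53 s.

- **Narrow lever:** I gripped the post and turned it to its stop. Force rose to 26 N at 286.3° in the world frame, which matches the shut angle worked out from the bolts. The last picture shows it over the end spoke, against the bolt.
- **Wide lever:** It was released at about 233.4°. The tab measured 233.5° in the top camera and 233.75° in the scene camera.
- **Disagreement:** The two cameras put the lever's centreline about 2 mm to opposite sides of my hinge estimate, which is within the calibration error. Comparing lever and tab within each picture, I judge them in line to about 0.3–0.4°. The edge readings behind this were noisy.
- **Everything else:** Comparing the top view before and after, the dome, blocks, tape and spray can are unchanged. The picture changed more around the tab, which I put down to the lever nose and shadows; the tab fit the same angle before and after. The arm ended clear, with the gripper open and its fingertips about 0.3 m above the table.

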